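# Next beaker under the electrode on a hand-indexed titration carousel

## Robot

A 6-joint arm with a two-finger parallel gripper is mounted at the origin on a cart in front of the work surface, level with it; the furniture and walls round the work are solid. World frame = base frame: x ahead of the robot, y to its left, z up, the work surface at z = 0. Lengths are in m, angles in rad, forces in N, time in s.
With the tool pointing down it reaches from about 0.275 to 0.75 m from the base axis. Payload 10.2 kg.
Tool frame: the origin (TCP) lies at the very end of the fingers, on their centre line; the grasp point (between the pads) lies 19 mm behind it; z points along the fingers, y is the line along which they close (so a half turn about z gives the same grasp; the last joint's range is limited). The gripper opens to 88 mm and grips with 3 to 60 N. Pads are 18 mm wide; open, the fingers measure 123 mm over their backs; the gripper's body (75 mm by 187 mm) begins 45 mm behind the grasp point.
Start: joints at [-1.516, 0.313, 1.498, -0, 1.331, -0.223], TCP at [0.144, -0.505, 0.239] pointing down, gripper open.
Joint ranges: [-2.94, 2.94], [-0.97, 2.17], [0.19, 2.56], [-1.23, 4.37], [0.02, 3.11], [-2.88, 2.88]. Speed limits (rad/s): [2.39, 2.39, 3.01, 3.14, 3.14, 3.14].

## Interface

Orientations are given as a rotation vector (axis times angle).
In Python, from rig import arm gives the robot as it stands.
- The arm moves only by the tool servo_tool, never from a script. Its argument "deltas" is a list of rows, each a list of 5 numbers: the shift along the tool's x, y, z in cm, then the turn about the tool's z in rad, then the finger opening in cm, from 0 to 8.81. In form: [[tx, ty, tz, twist, gripper], ...]. A call has 1 to 5 rows; each row shifts and turns the commanded pose from where the row before left it, along the tool's axes as they then stand; what a row does not reach is not made up. A row lasts 1/12 s, in which the tool goes at most 41.7 mm and 7.16 degrees, less where a joint would pass 70% of its speed; a pose out of reach is approached as far as the arm can. A call with a gripper value outside its range is refused whole. The fingers move at their own pace and stop on an object; "squeeze" is the grip in N (left out, the last holds). Time passes only in rows, so rows that do not move let the fingers close. It gives the time, the measured TCP pose, the force, the opening and the grip force at its end, in the units of the state.
- arm.read_state(): the state, without advancing time (a new reading comes with each control period).
- arm.snapshot(name): name is "side" or "top" or "wrist"; returns a dict with "img" (420x560x3 uint8, red, green, blue), "fx", "fy", "cx", "cy" (pixels), "xyz" and "attitude" of the camera in the world. Camera axes: x right, y down, z forward; pixel columns grow to the right and rows downward; lengths in m; the calibration is good to about 2 mm. A picture is of the moment at which its call begins. There is no depth.
- arm.finish_job(): hands the job in; it is judged then, once.
Trained networks look in the newest picture that a camera, given by its name, has taken for a name from the list of things; names that differ only in an ending like _2 or _b are one class to them, and where a whole thing is asked for, a point or a joint stands for the part that bears it (a point fixed in the world has none). Each returns a list of dicts, best first, with "score" (0 to 1); they miss things now and then, are a little off and sometimes report something else, mostly with a low value. They report only what shows in the picture. A call takes as long as a camera call. They do not tell look-alikes from the thing itself.
- arm.spot_in(camera, query): "at" ([x, y, z] in m, in world coordinates, good to about 4 mm: the middle of the surface that is visible of it).
- arm.place_of(camera, query): "at" ([x, y, z] in m, in world coordinates, good to about 4 mm: a listed point, or the origin of a listed thing).
The state is a dict: "time": time; "joint_positions": joint angles; "joint_vel": joint speeds; "tau": joint torques, N m; "tool_pos": TCP position; "tcp_rot": TCP orientation; "contact_force": force on the tool from outside, world axes, zero at the start; "wrist_torque": the same for the moment, N m; "grip_width": finger opening in m; "gripper_force": force on a finger pad.
Only numpy, scipy, OpenCV 4.12 (cv2) and the standard library are available. Lean on these libraries where they do the work, as an engineer would, in place of code of your own. Each camera call takes 0.05 s, during which the arm holds its last target. There are 200 camera calls.

## Task

Bring the tall beaker under the electrode: squeeze the carousel's latch trigger against its grip post to free the table, swing it to the next stop on whichever side is needed, and let the latch drop fully into that stop's notch. Then crank the handwheel on top of the column until the electrode head's pointer stands at the long mark of the scale, so that the electrode hangs inside the tall beaker, and let go. Keep all beakers upright, do not run the electrode against the glass, and leave the bottle and the vial beside the carousel alone.

Things in the scene. Friction and masses are not known exactly. Their poses are not given: they have to be found in the camera images.
- stand: Fixed white stand, round base 224 mm across. Origin on the worktop, on the axis of the carousel. The platter (212 mm across, top 44 mm high) has six nests of four 12 mm pins, 60 degrees apart, 70 mm from the axis. The electrode's station is at 90 degrees (from the stand's x, counterclockwise from above); the column (46 mm wide, 138 mm from the axis) is behind it, at 90 degrees too.
- rim (a point): Point on the fixed steel rim under the handle as it first stands (240 degrees in the stand's frame, 122 mm from the axis, 30 mm high), where the carousel is locked at the start. The next stop either way is about 60 degrees on, but the stops are clamped by hand, each up to 6 degrees out: only the latch dropping in, the table then standing fast both ways (1 mm play), shows the true place.
- grip_post (a point): Fixed black post of the carousel's handle, on the platter, between two empty nests: inner face 98 mm, outer face 112 mm from the axis, 24 mm wide across the radius, top 112 mm high; this point is in its middle, 105 mm from the axis, 93 mm high. Can be pushed on either side; the freed table turns with 3 to 6 N there.
- handle_grip (a point): Where to pinch the handle along the radius, from above: 112 mm from the axis, 93 mm high, midway between the outer faces of post and trigger when squeezed. The 20 mm wide black trigger stands outside the post (top 112 mm high); its outer face is 142 mm from the axis at rest, about 126 squeezed (spring 5 to 8 N), and this lifts the latch clear. Turns with the platter.
- latch (a joint): Latch lever: 0 rad with its nose fully down in a notch, about 0.29 when the nose rides on the rim between notches, 0.42 fully squeezed. Let go between notches, the sprung nose rides lightly on the rim and drops by itself into the next notch that passes slowly beneath it, which then blocks the table.
- tall_beaker: The tall open glass beaker, 86 mm high, 64 mm across, 55 g, loose in a nest of the platter next to the electrode's station, on one side or the other. Origin: centre of its underside.
- small_beaker1: Low glass beaker, 63 mm high, 56 mm across, at the start under the electrode. Origin: centre of its underside.
- small_beaker2: Low glass beaker like the first, in a nest next to the electrode's station, opposite the tall one. Origin: centre of its underside.
- small_beaker3: Low glass beaker like the first, two nests from the electrode's station. Origin: centre of its underside.
- probe_head: Grey electrode head that moves up and down on the column's lead screw; its arm (186 to 230 mm high when raised) reaches over the station and holds an upright electrode 12 mm thick. Its origin lies on the carousel's axis and moves up and down with it.
- electrode_tip (a point): Lowest point of the electrode; at the start 8 to 20 mm higher than the tall beaker's rim.
- pointer (a point): Edge of the pointer on the electrode head, at the scale on the column's side facing the robot; moves down with the head.
- scale_mark (a point): The long line of the scale (the others, 5 mm apart, are shorter), fixed, 34 to 46 mm below the pointer at the start: the height where the pointer shall stand. Its axes are the stand's.
- wheel_axis (a point): Point on the vertical axis of the handwheel on the column (76 mm across, top of rim 243 mm, of hub 245 mm high), 268 mm high. Turned clockwise seen from above it lowers the electrode head 20 mm a turn; it takes 1.5 to 3 N at the crank and stays where it is left. It has end stops well beyond the mark and just above the start.
- crank (a point): Centre of the part to hold of the handwheel's upright crank grip: a free-turning black cylinder 18 mm across, from 244 to 281 mm high; this point is 268 mm high, 30 mm from the wheel's axis.
- buffer_bottle: Bystander: brown bottle 52 mm across, 110 mm high, to the right of the carousel. Origin: centre of its underside.
- vial: Bystander: brown vial with white cap, 21 mm across, 51 mm high, to the left of the carousel. Origin: centre of its underside.
Mind the look-alikes: they are no part of the job. Leave any blue look-alike of the small_beaker2 alone.

How it is judged:
By the outcome, as a careful person would: the job done as asked, in the order asked, and still so for the second after the job is handed in, with the robot touching nothing.
It also fails if it takes over 72 s, if anything falls off the work surface, if the arm or the gripper's body presses on something with over 40 N, if the wrist force passes 120 N, or if a joint passes its speed limit or range.

## Working session

There is one attempt and no reset: what is moved stays moved. The work goes in short steps, Python scripts to look and compute and a tool call to move; the robot and the scene stay as the last step left them, time stands still between calls to the robot, and variables do not carry over. Pictures are saved under pics/ and viewed, at most 10 in all, crops included, and the job is handed in when it is done.

Besides the shell and the picture viewer there is one more tool, called as a command line: name --pt "numbers of a row" for each row, then --argument value for the rest. servo_tool: Moves the arm, as the interface text tells. Its arguments: {"type":"object","properties":{"deltas":{"type":"array","items":{"type":"array","items":{"type":"number"}}},"squeeze":{"type":"number"}},"required":["deltas"]}

```bash
mkdir -p pics; ls; cat > h.py <<'E'
from rig import arm
import numpy as np, cv2
from scipy.spatial.transform import Rotation as R
def snap(c,name=None):
    s=arm.snapshot(c)
    if name: cv2.imwrite(f'pics/{name}.png',s['img'][:,:,::-1])
    return s
def places(c,qs):
    for q in qs:
        for r in arm.place_of(c,q)[:2]: print(c,q,np.round(r['at'],4),round(r['score'],2))
E
python3 - <<'E'
from h import *
s=arm.read_state(); print({k:np.round(v,3) for k,v in s.items()})
for c in ('top','side'):
    p=snap(c,c+'0'); print(c,p['xyz'],p['attitude'],p['fx'],p['cx'],p['cy'])
    places(c,['stand','rim','grip_post','handle_grip','tall_beaker','scale_mark','pointer','wheel_axis','crank','electrode_tip','buffer_bottle','vial'])
E
```

```text
pics
{'time': np.float64(0.0), 'joint_positions': array([-1.516,  0.313,  1.498, -0.   ,  1.331, -0.223]), 'joint_vel': array([ 0.   ,  0.002,  0.001, -0.   , -0.001, -0.   ]), 'tau': array([ 0.0000e+00, -4.0221e+01, -2.5227e+01,  6.9000e-02,  3.5000e-02,
       -0.0000e+00]), 'tool_pos': array([ 0.144, -0.505,  0.238]), 'tcp_rot': array([-3.11 , -0.435, -0.   ]), 'contact_force': array([ 0.01 , -0.197, -0.045]), 'wrist_torque': array([-0.028, -0.027, -0.012]), 'gripper_force': np.float64(0.0), 'grip_width': np.float64(0.088)}
top [0.30955686 0.26711704 1.4184895 ] [-2.17596796  2.13855059 -0.15839529] 502.8961514694217 280.246413093743 209.16138739671774
top stand [0.4761 0.2965 0.0017] 0.8
top stand [0.4229 0.1905 0.0267] 0.36
top rim [0.4192 0.1902 0.0299] 0.8
top grip_post [0.4244 0.2051 0.0951] 0.96
top handle_grip [0.4185 0.2022 0.0952] 0.66
top handle_grip [ 0.4763  0.2927 -0.0024] 0.63
top tall_beaker [0.4086 0.3335 0.0438] 0.67
top scale_mark [0.4476 0.4402 0.1437] 0.66
top scale_mark [ 0.459  -0.0111  0.0029] 0.26
top pointer [0.4447 0.4346 0.1845] 0.79
top wheel_axis [0.46
[... 316 characters left out ...]
09240134
side stand [0.4763 0.2988 0.0009] 0.67
side rim [0.4146 0.1896 0.0294] 0.95
side grip_post [0.4247 0.2032 0.0948] 0.68
side grip_post [ 0.4581 -0.0186  0.0034] 0.66
side handle_grip [0.4211 0.2003 0.0958] 0.96
side handle_grip [0.41   0.3327 0.0438] 0.44
side tall_beaker [0.4127 0.3313 0.0451] 0.82
side scale_mark [0.4449 0.4338 0.1476] 0.96
side pointer [0.4473 0.4346 0.1891] 0.6
side wheel_axis [0.4711 0.4332 0.2655] 0.85
side wheel_axis [0.4715 0.367  0.1419] 0.26
side crank [0.4962 0.452  0.2668] 0.5
side electrode_tip [0.4733 0.3661 0.1398] 0.76
side electrode_tip [0.4471 0.4351 0.1868] 0.41
side buffer_bottle [ 0.4606 -0.0143  0.0033] 0.88
side vial [0.4027 0.5384 0.0014] 0.77
```

```bash
python3 -c "
import cv2,numpy as np
a=cv2.imread('pics/top0.png');b=cv2.imread('pics/side0.png')
cv2.imwrite('pics/both.png',np.hstack([cv2.resize(a[90:400,150:500],(400,354)),cv2.resize(b[60:370,150:500],(400,354))]))"
```

```text
(no output)
```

View pics/top0.png

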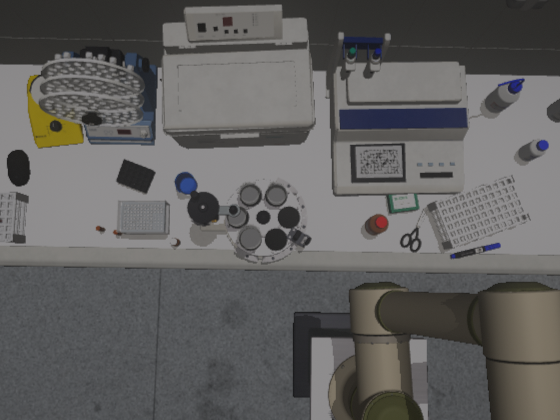

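View pics/side0.png

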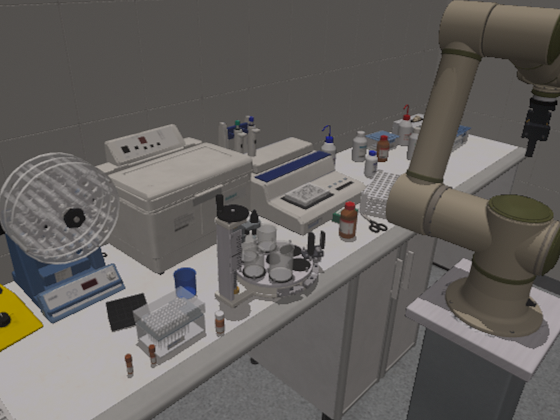

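Top view: the carousel is at about (264,218) px, the column and wheel at (203,208) and the handle at (300,238). The tall beaker is at (250,238), so stand ≈150°. The table therefore has to turn clockwise by 60°, taking the handle from 240° to 180°. Side view: the scale is on the column at about (230,255), and the blue look-alike at (185,282) stays untouched.

```bash
cat >> h.py <<'E'
def pose(s=None):
    s=s or arm.read_state(); r=R.from_rotvec(s['tcp_rot']).as_matrix()
    return np.r_[s['tool_pos'],np.arctan2(r[1,0],r[0,0])]
def rows(wps,p=None):
    """wps: (x,y,z,heading,grip,nrows); prints tool-frame rows in groups of 5"""
    p=pose() if p is None else np.array(p,float); out=[]
    for *t,g,n in wps:
        d=np.array(t)-p; d[3]=(d[3]+np.pi)%(2*np.pi)-np.pi
        for i in range(n):
            q=p+d/n; c,s=np.cos(p[3]),np.sin(p[3]); dx,dy,dz=(q-p)[:3]*100
            out.append([round(float(v),2) for v in (dx*c+dy*s,dx*s-dy*c,-dz)]+[round(float(-(q-p)[3]),3),g]); p=q
    for i in range(0,len(out),5): print(out[i:i+5])
E
python3 - <<'E'
from h import *
d=np.radians
print(pose())
rows([(0.40,-0.30,.24,d(15.9+54),7.4,10),(.422,.199,.20,d(151.3),7.4,15)])
E
```

```text
[ 0.14397473 -0.50486634  0.23872153  0.27779544]
[[3.02, -1.27, -0.01, -0.094, 7.4], [3.13, -0.98, -0.01, -0.094, 7.4], [3.21, -0.68, -0.01, -0.094, 7.4], [3.26, -0.37, -0.01, -0.094, 7.4], [3.28, -0.07, -0.01, -0.094, 7.4]]
[[3.27, 0.24, -0.01, -0.094, 7.4], [3.23, 0.55, -0.01, -0.094, 7.4], [3.17, 0.85, -0.01, -0.094, 7.4], [3.07, 1.14, -0.01, -0.094, 7.4], [2.95, 1.43, -0.01, -0.094, 7.4]]
[[3.17, -1.01, 0.27, -0.095, 7.4], [3.26, -0.7, 0.27, -0.095, 7.4], [3.31, -0.39, 0.27, -0.095, 7.4], [3.33, -0.08, 0.27, -0.095, 7.4], [3.32, 0.24, 0.27, -0.095, 7.4]]
[[3.28, 0.55, 0.27, -0.095, 7.4], [3.22, 0.86, 0.27, -0.095, 7.4], [3.12, 1.16, 0.27, -0.095, 7.4], [3.0, 1.45, 0.27, -0.095, 7.4], [2.85, 1.73, 0.27, -0.095, 7.4]]
[[2.67, 1.99, 0.27, -0.095, 7.4], [2.47, 2.23, 0.27, -0.095, 7.4], [2.25, 2.46, 0.27, -0.095, 7.4], [2.01, 2.66, 0.27, -0.095, 7.4], [1.74, 2.84, 0.27, -0.095, 7.4]]
```

servo_tool --pt "3.02 -1.27 0 -0.094 7.4" --pt "3.13 -0.98 0 -0.094 7.4" --pt "3.21 -0.68 0 -0.094 7.4" --pt "3.26 -0.37 0 -0.094 7.4" --pt "3.28 -0.07 0 -0.094 7.4" --squeeze 25

```text
time: 1.72
tool_pos: [0.273, -0.4013, 0.2388]
tcp_rot: [2.922, 1.154, 0.0]
contact_force: [0.5, 0.2, -0.0]
grip_width: 0.0741
gripper_force: 0.0
```

servo_tool --pt "3.27 0.24 0 -0.094 7.4" --pt "3.23 0.55 0 -0.094 7.4" --pt "3.17 0.85 0 -0.094 7.4" --pt "3.07 1.14 0 -0.094 7.4" --pt "2.95 1.43 0 -0.094 7.4"

```text
time: 2.13
tool_pos: [0.4012, -0.2989, 0.2389]
tcp_rot: [2.573, 1.803, 0.0]
contact_force: [0.5, 0.3, -0.5]
grip_width: 0.0742
gripper_force: 0.0
```

servo_tool --pt "3.17 -1.01 0.27 -0.095 7.4" --pt "3.26 -0.7 0.27 -0.095 7.4" --pt "3.31 -0.39 0.27 -0.095 7.4" --pt "3.33 -0.08 0.27 -0.095 7.4" --pt "3.32 0.24 0.27 -0.095 7.4"

```text
time: 2.55
tool_pos: [0.4074, -0.1323, 0.2252]
tcp_rot: [2.076, 2.357, 0.0]
contact_force: [0.6, -0.6, 0.0]
grip_width: 0.074
gripper_force: 0.0
```

servo_tool --pt "3.28 0.55 0.27 -0.095 7.4" --pt "3.22 0.86 0.27 -0.095 7.4" --pt "3.12 1.16 0.27 -0.095 7.4" --pt "3.0 1.45 0.27 -0.095 7.4" --pt "2.85 1.73 0.27 -0.095 7.4"

```text
time: 2.97
tool_pos: [0.4147, 0.0341, 0.2118]
tcp_rot: [1.463, 2.779, 0.0]
contact_force: [0.6, -0.2, 0.7]
grip_width: 0.0739
gripper_force: 0.0
```

servo_tool --pt "2.67 1.99 0.27 -0.095 7.4" --pt "2.47 2.23 0.27 -0.095 7.4" --pt "2.25 2.46 0.27 -0.095 7.4" --pt "2.01 2.66 0.27 -0.095 7.4" --pt "1.74 2.84 0.27 -0.095 7.4"

```text
time: 3.38
tool_pos: [0.4218, 0.2007, 0.1982]
tcp_rot: [0.768, 3.046, 0.0]
contact_force: [1.1, -0.7, 0.0]
grip_width: 0.074
gripper_force: 0.0
```

```bash
python3 - <<'E'
from h import *
p=snap('wrist','w1'); print(p['xyz'],pose())
places('wrist',['stand','rim','grip_post','handle_grip','wheel_axis','pointer','scale_mark'])
snap('side');places('side',['grip_post','handle_grip'])
E
```

```text
[0.36046941 0.23452542 0.34374165] [0.42143382 0.20474484 0.19776253 2.65618483]
wrist stand [0.535  0.266  0.0437] 0.55
wrist stand [0.4193 0.1976 0.0903] 0.45
wrist rim [0.4128 0.1936 0.0329] 0.8
wrist rim [0.4113 0.3308 0.0445] 0.52
wrist grip_post [0.4251 0.205  0.0927] 0.74
wrist handle_grip [0.4188 0.1953 0.0885] 0.71
side grip_post [0.4246 0.203  0.0912] 0.65
side handle_grip [0.4223 0.199  0.0948] 0.68
```

View pics/w1.png

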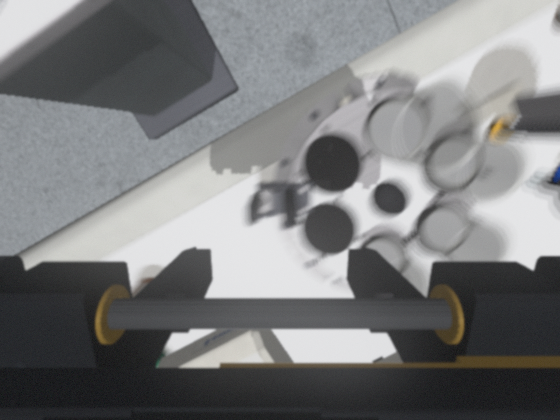

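Wrist view: the post is at about (290,205) px and the trigger at (260,203), in line with the closing direction. The two neighbouring nests are empty (dark), so I can descend.

```bash
python3 - <<'E'
from h import *
d=np.radians
p=pose();print(p)
rows([(.4212,.1985,.198,d(151.3),7.4,2),(.4212,.1985,.077,d(151.3),7.4,5)])
E
```

```text
[0.4222456  0.19830467 0.19834691 2.64129665]
[[0.05, -0.02, 0.02, 0.0, 7.4], [0.05, -0.02, 0.02, 0.0, 7.4], [0.0, 0.0, 2.42, -0.0, 7.4], [0.0, 0.0, 2.42, -0.0, 7.4], [0.0, 0.0, 2.42, -0.0, 7.4]]
[[0.0, 0.0, 2.42, -0.0, 7.4], [0.0, 0.0, 2.42, -0.0, 7.4]]
```

servo_tool --pt "0.1 0 0 0 7.4" --pt "0 0 2.4 0 7.4" --pt "0 0 2.4 0 7.4" --pt "0 0 2.4 0 7.4" --pt "0 0 2.4 0 7.4"

```text
time: 4.35
tool_pos: [0.4211, 0.1993, 0.1014]
tcp_rot: [0.776, 3.044, 0.0]
contact_force: [-0.0, 0.1, 0.8]
grip_width: 0.0741
gripper_force: 0.0
```

servo_tool --pt "0 0 2.4 0 7.4" --pt "0 0 0 0 7.4" --pt "0 0 0 0 5" --pt "0 0 0 0 4" --pt "0 0 0 0 4"

```text
time: 4.77
tool_pos: [0.4215, 0.1988, 0.0798]
tcp_rot: [0.774, 3.044, -0.002]
contact_force: [-6.0, -11.1, 10.4]
grip_width: 0.0563
gripper_force: 6.0
```

servo_tool --pt "0 0 0 0 3" --pt "0 0 0 0 2.4" --pt "0 0 0 0 2" --pt "0 0 0 0 2" --pt "0 0 0 0 2"

```text
time: 5.18
tool_pos: [0.421, 0.1972, 0.0809]
tcp_rot: [0.772, 3.045, -0.008]
contact_force: [-10.4, -20.6, 25.3]
grip_width: 0.032
gripper_force: 29.4
```

servo_tool --pt "0 -0.1 -0.3 0 1.5" --pt "0 -0.1 -0.1 0 1.5" --pt "0 0 0 0 1.5" --squeeze 30

```text
time: 5.43
tool_pos: [0.4199, 0.1976, 0.082]
tcp_rot: [-0.776, -3.044, -0.0]
contact_force: [3.2, 1.0, -17.8]
grip_width: 0.0319
gripper_force: 28.0
```

```bash
python3 - <<'E'
from h import *
s=arm.read_state();print(pose(s),s['contact_force'],s['grip_width'],s['gripper_force'])
snap('side');places('side',['grip_post','handle_grip'])
E
```

```text
[0.41987034 0.19764587 0.082045   2.64200255] [  3.18360426   1.03385229 -17.7915873 ] 0.0318631398701095 28.003386268392205
side grip_post [0.4232 0.2057 0.0913] 0.83
side handle_grip [0.5373 0.2671 0.0467] 0.68
side handle_grip [0.4229 0.1984 0.0934] 0.62
```

servo_tool --pt "0 0 0.15 0 1.5" --pt "0.4 0.01 0 0.035 1.5" --pt "0.84 0.03 0 0.073 1.5" --pt "0.84 0.03 0 0.073 1.5"

```text
time: 5.92
tool_pos: [0.4033, 0.2087, 0.0819]
tcp_rot: [1.051, 2.959, -0.001]
contact_force: [-0.7, -4.6, -0.2]
grip_width: 0.0318
gripper_force: 28.2
```

```bash
python3 - <<'E'
from h import *
s=arm.read_state();p=pose(s);v=p[:2]-[.476,.2975];print(p,np.degrees(p[3]),np.hypot(*v),np.degrees(np.arctan2(v[1],v[0]))%360,s['contact_force'],s['grip_width'],s['gripper_force'])
snap('side');places('side',['grip_post','handle_grip','tall_beaker'])
E
```

```text
[0.4032681  0.20874102 0.08188905 2.45880986] 140.87942774425088 0.11475227747018892 230.66773216365928 [-0.71433649 -4.61388814 -0.18866229] 0.031832124083774394 28.187500471249223
side grip_post [0.4091 0.2152 0.0927] 0.7
side handle_grip [0.4038 0.2131 0.0927] 0.91
side handle_grip [0.4743 0.3692 0.141 ] 0.4
side tall_beaker [0.4203 0.3421 0.0468] 0.61
```

servo_tool --pt "0.84 0.03 0 0.073 1.5" --pt "0.84 0.03 0 0.073 1.5" --pt "0.84 0.03 0 0.073 1.5" --pt "0.84 0.03 0 0.073 1.5" --pt "0.84 0.03 0 0.073 1.5"

```text
time: 6.53
tool_pos: [0.3759, 0.2407, 0.0819]
tcp_rot: [1.569, 2.721, -0.001]
contact_force: [-2.5, -6.1, 3.3]
grip_width: 0.0318
gripper_force: 28.3
```

servo_tool --pt "0.84 0.03 0 0.073 1.5" --pt "0.84 0.03 0 0.073 1.5" --pt "0.6 0.02 0 0.052 1.5" --pt "0.3 0.01 0 0.026 1.5" --pt "0 0 0 0 1.5"

```text
time: 6.95
tool_pos: [0.3654, 0.2649, 0.0819]
tcp_rot: [-1.861, -2.531, -0.0]
contact_force: [-5.6, -4.5, 5.3]
grip_width: 0.0321
gripper_force: 28.5
```

```bash
python3 - <<'E'
from h import *
s=arm.read_state();p=pose(s);v=p[:2]-[.476,.2975];print(p,np.degrees(p[3]),np.hypot(*v),np.degrees(np.arctan2(v[1],v[0]))%360,s['contact_force'],s['grip_width'],s['gripper_force'])
snap('side');places('side',['grip_post','handle_grip','tall_beaker'])
E
```

```text
[0.36543964 0.26485197 0.08185442 1.87348323] 107.34268217096295 0.11528004110126851 196.45165877905308 [-5.62508411 -4.4591023   5.28114046] 0.03209895894126178 28.469720128923655
side grip_post [0.3759 0.2664 0.0928] 0.59
side grip_post [0.4738 0.3678 0.1423] 0.31
side handle_grip [0.368  0.2676 0.0921] 0.8
side tall_beaker [0.4553 0.3642 0.0462] 0.63
```

servo_tool --pt "0 0 0 0 3.6" --pt "0 0 0 0 4.2" --pt "0 0 0 0 5" --pt "0 0 0 0 6.6" --pt "0 0 0 0 6.6"

```text
time: 7.57
tool_pos: [0.3663, 0.2648, 0.0814]
tcp_rot: [1.86, 2.53, 0.003]
contact_force: [0.7, 0.3, 0.7]
grip_width: 0.0601
gripper_force: 0.0
```

servo_tool --pt "0 0 -2 0 6.6" --pt "0 0 -2 0 6.6" --pt "0 0 -2 0 6.6" --pt "0 0 0 -0.121 6" --pt "0 0 0 -0.121 5"

```text
time: 7.98
tool_pos: [0.3664, 0.2649, 0.1422]
tcp_rot: [1.533, 2.739, 0.004]
contact_force: [-0.8, -1.2, -0.5]
grip_width: 0.0551
gripper_force: 0.0
```

servo_tool --pt "0 0 0 -0.121 4.4" --pt "0 0 0 -0.121 4.4" --pt "0 0 0 -0.121 4.4" --pt "0 0 0 -0.121 4.4" --pt "0 0 0 -0.121 4.4"

```text
time: 8.4
tool_pos: [0.3659, 0.2647, 0.1411]
tcp_rot: [0.647, 3.073, 0.001]
contact_force: [0.2, 0.8, 0.2]
grip_width: 0.0441
gripper_force: 0.0
```

servo_tool --pt "0 0 0 -0.121 4.4" --pt "0 0 0 -0.121 4.4" --pt "0 0 0 -0.121 4.4" --pt "0 0 0 -0.121 4.4" --pt "0 0 0 -0.121 4.4"

```text
time: 8.82
tool_pos: [0.3659, 0.2647, 0.1411]
tcp_rot: [-0.298, 3.126, 0.001]
contact_force: [-0.6, 0.1, -0.3]
grip_width: 0.0439
gripper_force: 0.0
```

servo_tool --pt "0 0 0 -0.121 4.4" --pt "0 0 0 0 4.4"

```text
time: 8.98
tool_pos: [0.3659, 0.2647, 0.1411]
tcp_rot: [-0.483, 3.103, 0.0]
contact_force: [-0.2, -0.5, -0.6]
grip_width: 0.0439
gripper_force: 0.0
```

```bash
python3 - <<'E'
from h import *
s=arm.read_state();p=pose(s);print(p,np.degrees(p[3]),s['contact_force'],s['grip_width'])
snap('wrist','w2');places('wrist',['grip_post','handle_grip'])
snap('side','s2');places('side',['grip_post','handle_grip','tall_beaker'])
a=np.radians(196.45);rows([(.476+.1*np.cos(a),.2975+.1*np.sin(a),.137,np.radians(196.5),4.4,1),(.476+.1*np.cos(a),.2975+.1*np.sin(a),.082,np.radians(196.5),4.4,3)])
E
```

```text
[ 0.36588936  0.26468353  0.14110189 -2.83253138] -162.29209330141197 [-0.19133696 -0.53506112 -0.56539868] 0.04389177229631833
wrist grip_post [0.3765 0.2702 0.0916] 0.7
wrist handle_grip [0.3638 0.2644 0.0867] 0.57
side grip_post [0.376  0.267  0.0937] 0.87
side grip_post [0.5212 0.3476 0.041 ] 0.72
side handle_grip [0.3696 0.264  0.0935] 0.64
side tall_beaker [0.4565 0.3638 0.0439] 0.61
side tall_beaker [0.4992 0.4479 0.2674] 0.59
[[-1.53, 0.0, 0.38, 0.015, 4.4], [-0.0, 0.0, 1.83, -0.0, 4.4], [-0.0, 0.0, 1.83, -0.0, 4.4], [-0.0, 0.0, 1.83, -0.0, 4.4]]
```

View pics/w2.png

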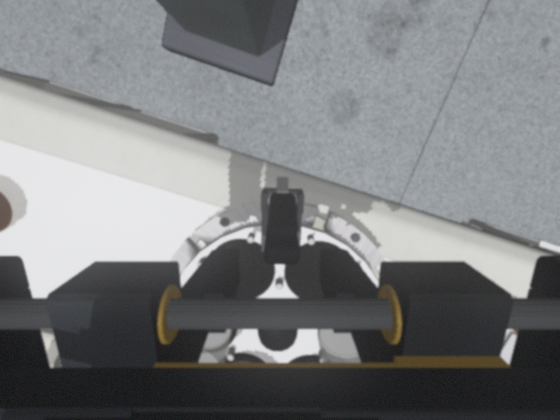

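The handle is centred at (282,220) px, with its radial direction vertical in the picture and the fingers straddling it. A notch plate shows just to the right at about (320,222), which is the clockwise side. I'll descend and pinch the post sideways.

servo_tool --pt "-1.5 0 0.4 0.015 4.4" --pt "0 0 1.8 0 4.4" --pt "0 0 1.8 0 4.4" --pt "0 0 1.9 0 4.4" --pt "0 0 0 0 3" --squeeze 15

```text
time: 9.75
tool_pos: [0.3783, 0.2684, 0.0791]
tcp_rot: [0.45, -3.104, 0.002]
contact_force: [-0.2, -0.4, -0.3]
grip_width: 0.0393
gripper_force: 0.0
```

servo_tool --pt "0 0 0 0 2" --pt "0 0 0 0 2" --pt "0 0 0 0 2"

```text
time: 10.0
tool_pos: [0.3801, 0.2693, 0.0826]
tcp_rot: [-0.452, 3.107, 0.001]
contact_force: [0.3, -0.9, -1.1]
grip_width: 0.0234
gripper_force: 15.0
```

```bash
cat >> h.py <<'E'
def st():
    s=arm.read_state();p=pose(s);v=p[:2]-[.476,.2975];a=np.arctan2(v[1],v[0]);f=s['contact_force']
    print(np.round(p,4),'head',np.degrees(p[3])%360,'r',np.hypot(*v),'ang',np.degrees(a)%360,'Ft(ccw+)',f[1]*np.cos(a)-f[0]*np.sin(a),'Fr',f[0]*np.cos(a)+f[1]*np.sin(a),'Fz',f[2],s['grip_width'],s['gripper_force'])
E
python3 -c "
from h import *
st()"
```

```text
[ 0.3801  0.2693  0.0826 -2.8524] head 196.5680658853965 r 0.09995674216106185 ang 196.36997905502452 Ft(ccw+) 0.9560130012240704 Fr -0.0708723750567063 Fz -1.1420296275150794 0.02340756402602683 15.007042880170047
```

servo_tool --pt "0 0.25 0 0.025 2" --pt "-0.01 0.25 0 0.025 2" --pt "0 0.25 0 0.025 2" --pt "-0.01 0.25 0 0.025 2" --pt "0 0.25 0 0.025 2"

```text
time: 10.42
tool_pos: [0.3774, 0.2808, 0.0826]
tcp_rot: [-0.257, 3.13, -0.002]
contact_force: [1.4, -5.5, -0.4]
grip_width: 0.0237
gripper_force: 15.0
```

servo_tool --pt "-0.01 0.15 0 0.015 2" --pt "0 0.15 0 0.015 2" --pt "0 0.15 0 0.015 2"

```text
time: 10.67
tool_pos: [0.3768, 0.2853, 0.0827]
tcp_rot: [-0.187, 3.135, -0.002]
contact_force: [0.9, -5.5, 1.6]
grip_width: 0.0241
gripper_force: 15.0
```

```bash
python3 -c "
from h import *
st()"
```

```text
[ 0.3768  0.2853  0.0827 -3.0226] head 186.81790468811147 r 0.09998906720235642 ang 187.02916406028547 Ft(ccw+) 5.577724390252651 Fr -0.2531113658853218 Fz 1.631395035642364 0.02412675445433497 15.036225963849574
```

servo_tool --pt "-0.01 0.13 0 0.013 2" --pt "0 0.13 0 0.013 2" --pt "0 0.13 0 0.013 2"

```text
time: 10.92
tool_pos: [0.3763, 0.2891, 0.0826]
tcp_rot: [-0.126, 3.138, -0.002]
contact_force: [-1.0, -5.8, 1.6]
grip_width: 0.0241
gripper_force: 15.0
```

servo_tool --pt "-0.01 0.13 0 0.013 2" --pt "0 0.13 0 0.013 2" --pt "0 0.13 0 0.013 2"

```text
time: 11.17
tool_pos: [0.3761, 0.293, 0.0826]
tcp_rot: [-0.064, 3.14, -0.002]
contact_force: [-2.2, -5.8, 2.6]
grip_width: 0.0237
gripper_force: 15.0
```

servo_tool --pt "0 0.12 0 0.012 2" --pt "0 0.12 0 0.012 2" --pt "0 0.12 0 0.012 2"

```text
time: 11.42
tool_pos: [0.376, 0.2968, 0.0826]
tcp_rot: [-0.008, 3.141, -0.001]
contact_force: [-2.1, -3.5, 4.2]
grip_width: 0.0235
gripper_force: 15.0
```

```bash
python3 -c "
from h import *
st()"
```

```text
[ 0.376   0.2968  0.0826 -3.1367] head 180.2808583982268 r 0.10003890969062179 ang 180.41401572735947 Ft(ccw+) 3.4447492912510977 Fr 2.1605031914929755 Fz 4.158966435567301 0.023494855173690064 15.00849136384204
```

servo_tool --pt "0 0.1 0 0.01 2" --pt "0 0.1 0 0.01 2"

```text
time: 11.58
tool_pos: [0.3759, 0.299, 0.0826]
tcp_rot: [0.024, 3.141, -0.0]
contact_force: [-3.8, -0.6, 1.1]
grip_width: 0.024
gripper_force: 15.0
```

```bash
python3 -c "
from h import *
st()"
```

```text
[0.3759 0.299  0.0826 3.1263] head 179.1209537466787 r 0.10006724448178915 ang 179.15735397545453 Ft(ccw+) 0.6922152619261244 Fr 3.772612699539799 Fz 1.0940905139017119 0.02400439822463668 15.000500630121678
```

servo_tool --pt "0 0.1 0 0.01 2" --pt "0 0.1 0 0.01 2"

```text
time: 11.75
tool_pos: [0.376, 0.3013, 0.0826]
tcp_rot: [0.056, 3.14, 0.001]
contact_force: [-3.3, -2.0, 5.6]
grip_width: 0.0238
gripper_force: 15.0
```

servo_tool --pt "0 0.1 0 0.01 2"

```text
time: 11.83
tool_pos: [0.3761, 0.3024, 0.0826]
tcp_rot: [0.072, 3.14, 0.001]
contact_force: [-2.4, -1.4, 6.0]
grip_width: 0.0238
gripper_force: 15.0
```

```bash
python3 -c "
from h import *
st()"
```

```text
[0.3761 0.3024 0.0826 3.096 ] head 177.38771210551923 r 0.1000392765161277 ang 177.22050970931153 Ft(ccw+) 1.5308371319058376 Fr 2.3433352794653666 Fz 6.030388605774148 0.02383655514561962 15.002007856965065
```

```bash
python3 - <<'E'
from h import *
snap('side','s3');places('side',['grip_post','handle_grip','tall_beaker','latch'])
snap('wrist','w3');places('wrist',['grip_post','handle_grip'])
a=cv2.imread('pics/s3.png')[190:330,190:350];b=cv2.imread('pics/w3.png')[130:330,170:400]
cv2.imwrite('pics/c3.png',np.hstack([cv2.resize(a,(400,350)),cv2.resize(b,(400,350))]))
E
```

```text
side grip_post [0.3719 0.2991 0.0923] 0.66
side handle_grip [0.3642 0.3028 0.0936] 0.81
side tall_beaker [0.4764 0.3655 0.0436] 0.79Traceback (most recent call last):
  File "<stdin>", line 2, in <module>
  File "h.py", line 10, in places
    for r in arm.place_of(c,q)[:2]: print(c,q,np.round(r['at'],4),round(r['score'],2))
             ~~~~~~~~~~~~^^^^^
ValueError: it knows: buffer_bottle, crank, electrode_tip, grip_post, handle_grip, pointer, probe_head, rim, scale_mark, small_beaker, stand, tall_beaker, vial, wheel_axis
```

servo_tool --pt "0 0.1 0 0.01 2" --pt "0 0.1 0 0.01 2"

```text
time: 12.2
tool_pos: [0.3762, 0.3043, 0.0826]
tcp_rot: [0.103, 3.139, 0.001]
contact_force: [-4.5, -1.9, 6.4]
grip_width: 0.0239
gripper_force: 15.0
```

```bash
python3 - <<'E'
from h import *
st()
snap('side','s3');places('side',['grip_post','handle_grip','tall_beaker'])
snap('wrist','w3');places('wrist',['grip_post','handle_grip'])
a=cv2.imread('pics/s3.png')[190:330,190:350];b=cv2.imread('pics/w3.png')[130:330,170:400]
cv2.imwrite('pics/c3.png',np.hstack([cv2.resize(a,(400,350)),cv2.resize(b,(400,350))]))
E
```

```text
[0.3762 0.3043 0.0826 3.0759] head 176.2351529605424 r 0.1000517635855036 ang 176.09037002382715 Ft(ccw+) 2.235095387304182 Fr 4.32364968655585 Fz 6.363895540927446 0.02385161470061541 15.002908855676651
side grip_post [0.371  0.3045 0.092 ] 0.58
side handle_grip [0.3642 0.3067 0.0948] 0.8
side tall_beaker [0.476  0.367  0.0443] 0.64
wrist grip_post [0.3723 0.3085 0.0901] 0.69
wrist handle_grip [0.3628 0.3046 0.0888] 0.78
wrist handle_grip [0.3688 0.3052 0.092 ] 0.32
```

View pics/c3.png

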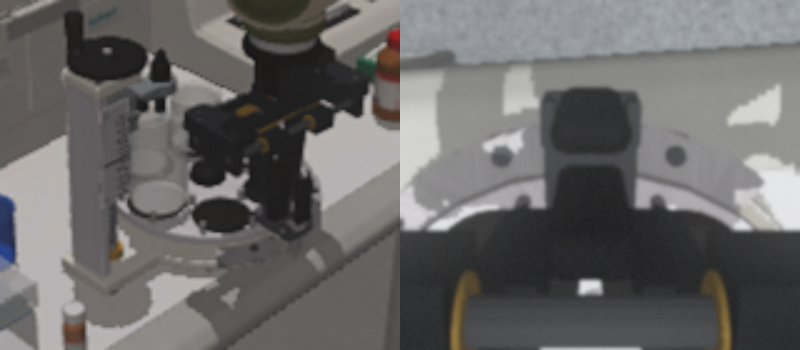

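servo_tool --pt "0 0.1 0 0.01 2" --pt "0 0.1 0 0.01 2" --pt "0 0.05 0 0.005 2"

```text
time: 12.8
tool_pos: [0.3763, 0.3056, 0.0826]
tcp_rot: [0.14, 3.138, -0.004]
contact_force: [-2.9, -14.3, 10.0]
grip_width: 0.0241
gripper_force: 15.0
```

```bash
python3 - <<'E'
from h import *
st()
E
```

```text
[0.3763 0.3056 0.0826 3.0522] head 174.87824775034892 r 0.10003543217580457 ang 175.36704873895945 Ft(ccw+) 14.511093744778707 Fr 1.7540454760655466 Fz 9.987050601303837 0.024102958948834238 15.03772299096454
```

Blocked at about 175.4° with 14.5 N. Next I check the other direction.

servo_tool --pt "0 -0.12 0 -0.012 2" --pt "0 -0.12 0 -0.012 2" --pt "0 -0.1 0 -0.01 2" --pt "0 0 0 0 2"

```text
time: 13.13
tool_pos: [0.3762, 0.3034, 0.0826]
tcp_rot: [0.088, 3.139, 0.001]
contact_force: [-2.4, -1.8, 5.0]
grip_width: 0.0238
gripper_force: 15.0
```

```bash
python3 - <<'E'
from h import *
st()
E
```

```text
[0.3762 0.3034 0.0826 3.0856] head 176.79182919835233 r 0.10001417596028186 ang 176.61399549667914 Ft(ccw+) 1.9315718434736824 Fr 2.2895127708843237 Fz 4.987209551516339 0.02381118017247923 15.011532283388078
```

servo_tool --pt "0 -0.1 0 -0.01 2" --pt "0 -0.1 0 -0.01 2" --pt "0 0 0 0 2"

```text
time: 13.38
tool_pos: [0.3762, 0.3024, 0.0826]
tcp_rot: [0.057, 3.139, 0.005]
contact_force: [-2.0, 6.4, 2.5]
grip_width: 0.0242
gripper_force: 15.1
```

```bash
python3 - <<'E'
from h import *
st()
snap('side');places('side',['grip_post','handle_grip','tall_beaker'])
E
```

```text
[0.3762 0.3024 0.0826 3.1052] head 177.91335615718646 r 0.09989648834340963 ang 177.21330711051007 Ft(ccw+) -6.322131607978353 Fr 2.3353833544513676 Fz 2.4538767898051335 0.024236924408670753 15.072753148851916
side grip_post [0.3712 0.2994 0.0924] 0.84
side handle_grip [0.3654 0.3038 0.0942] 0.6
side handle_grip [0.5295 0.2618 0.0421] 0.21
side tall_beaker [0.4769 0.3687 0.0479] 0.76
side tall_beaker [0.4174 0.1891 0.0295] 0.3
```

servo_tool --pt "0 -0.1 0 -0.01 2" --pt "0 -0.05 0 -0.005 2" --pt "0 0 0 0 2"

```text
time: 13.83
tool_pos: [0.3764, 0.302, 0.0826]
tcp_rot: [0.035, 3.139, 0.009]
contact_force: [-1.2, 16.2, -1.1]
grip_width: 0.0243
gripper_force: 15.1
```

```bash
python3 - <<'E'
from h import *
st()
E
```

```text
[0.3764 0.302  0.0826 3.1195] head 178.7369393730125 r 0.09971228790668744 ang 177.38539623246768 Ft(ccw+) -16.160476232204985 Fr 1.9735565961579562 Fz -1.1443518450683987 0.02425104605726736 15.08790356980171
```

Blocked both ways (+14.5 and −16 N, about 1 mm either side), so the latch is in. I centre, release and lift, then look at the trigger.

servo_tool --pt "0 0.1 0 0.015 2" --pt "0 0.1 0 0.015 2" --pt "0 0 0 0 3" --pt "0 0 0 0 4.4" --pt "0 0 0 0 4.4"

```text
time: 14.25
tool_pos: [0.3759, 0.3016, 0.0817]
tcp_rot: [0.079, 3.14, -0.0]
contact_force: [0.6, -0.3, -0.9]
grip_width: 0.0411
gripper_force: 0.0
```

servo_tool --pt "0 0 -2 0 4.4" --pt "0 0 -3 0 4.4" --pt "0 0 -3 0 4.4" --pt "0 0 -3 0 4.4" --pt "0 0 0 0 4.4"

```text
time: 14.67
tool_pos: [0.3778, 0.3025, 0.1969]
tcp_rot: [0.079, 3.132, 0.006]
contact_force: [-0.7, -0.7, 0.9]
grip_width: 0.0443
gripper_force: 0.0
```

```bash
python3 - <<'E'
from h import *
st()
p=snap('wrist','w4');places('wrist',['grip_post','handle_grip','tall_beaker','scale_mark','pointer'])
print(p['xyz'],p['attitude'],p['fx'],p['cx'],p['cy'])
q=snap('side','s4');places('side',['pointer','scale_mark','wheel_axis','crank','tall_beaker','electrode_tip','probe_head'])
snap('top');places('top',['pointer','scale_mark','wheel_axis','crank','tall_beaker','electrode_tip'])
Rm=R.from_rotvec(p['attitude']).as_matrix()
for r,z in ((.098,.112),(.112,.112),(.126,.112),(.131,.11),(.142,.108)):
    a=np.radians(176.4);X=np.array([.476+r*np.cos(a),.2975+r*np.sin(a),z]);c=Rm.T@(X-p['xyz']);print(r,p['fx']*c[0]/c[2]+p['cx'],p['fy']*c[1]/c[2]+p['cy'])
a=cv2.imread('pics/w4.png')[60:320,140:440];b=cv2.imread('pics/s4.png')[200:310,190:290]
cv2.imwrite('pics/c4.png',np.hstack([cv2.resize(a,(480,416)),cv2.resize(b,(320,352))[:416] if 0 else cv2.copyMakeBorder(cv2.resize(b,(320,352),interpolation=cv2.INTER_CUBIC),0,64,0,0,0)]))
E
```

```text
[0.3778 0.3025 0.1969 3.091 ] head 177.09890891520595 r 0.09836859841458052 ang 177.0888580570366 Ft(ccw+) 0.7608572058465181 Fr 0.6292997318876489 Fz 0.8702899887653479 0.04430373960401575 0.0
wrist grip_post [0.3703 0.3036 0.0932] 0.67
wrist handle_grip [0.3626 0.301  0.0878] 0.96
[0.30706204 0.30640825 0.3418139 ] [2.12028325 2.01603786 0.2879214 ] 291.609122419188 279.15267552617354 214.0423293398257
side pointer [0.445  0.432  0.1862] 0.82
side scale_mark [0.4462 0.435  0.149 ] 0.98
side wheel_axis [0.4711 0.4347 0.2693] 0.72
side crank [0.4999 0.4532 0.2669] 0.44
side tall_beaker [0.4773 0.3676 0.0443] 0.6
side tall_beaker [0.4422 0.4322 0.1486] 0.17
side electrode_tip [0.4716 0.366  0.1437] 0.58
side electrode_tip [0.4188 0.1892 0.0316] 0.56
top pointer [0.4435 0.4376 0.1875] 0.82
top scale_mark [0.4457 0.4397 0.1486] 0.74
top wheel_axis [0.4706 0.4353 0.2712] 0.84
top wheel_axis [0.4688 0.2289 0.0459] 0.18
top crank [0.4959 0.4485 0.2697] 0.49
top tall_beaker [0.4782 0.3686 0.044 ] 0.61
top electrode_tip [0.4777 0.3694 0.0403] 0.48
0.098 279.44963915128284 219.6467568306611
0.112 279.6750359635091 203.16645264174963
0.126 279.90795376729307 186.13623726533356
0.131 279.97999714219833 179.5029735339374
0.142 280.15448932668477 165.36568356521943
```

View pics/c4.png

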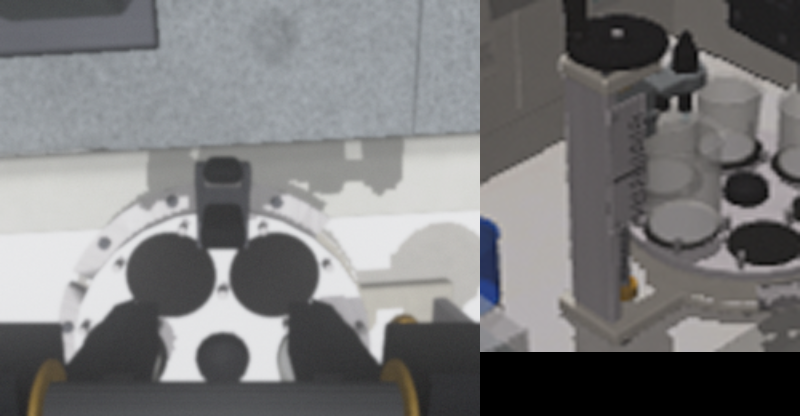

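Wrist crop: the trigger is well away from the post (outer edge at about y=158 in the crop, matching a radius of 142 mm at rest), so the latch is fully down. Side crop: the pointer is near the arm, the long mark sits lower at about (622,180), and the tall beaker is under the electrode. On to the crank.

```bash
python3 - <<'E'
from h import *
h=np.radians(180)
rows([(.38,.305,.32,h,5,4),(.4972,.4504,.32,h,5,6),(.4972,.4504,.32,h,5,1),(.4972,.4504,.253,h,5,4)])
E
```

```text
[[-0.1, 0.09, -3.21, -0.013, 5], [-0.1, 0.09, -3.21, -0.013, 5], [-0.1, 0.08, -3.21, -0.013, 5], [-0.1, 0.08, -3.21, -0.013, 5], [-1.95, 2.42, -0.0, -0.0, 5]]
[[-1.95, 2.42, -0.0, -0.0, 5], [-1.95, 2.42, -0.0, -0.0, 5], [-1.95, 2.42, -0.0, -0.0, 5], [-1.95, 2.42, -0.0, -0.0, 5], [-1.95, 2.42, -0.0, -0.0, 5]]
[[0.0, 0.0, 0.0, -0.0, 5], [0.0, 0.0, 1.67, -0.0, 5], [0.0, 0.0, 1.67, -0.0, 5], [0.0, 0.0, 1.67, -0.0, 5], [0.0, 0.0, 1.67, -0.0, 5]]
```

servo_tool --pt "-0.1 0.09 -3.2 -0.013 5" --pt "-0.1 0.09 -3.2 -0.013 5" --pt "-0.1 0.08 -3.2 -0.013 5" --pt "-0.1 0.08 -3.2 -0.013 5" --pt "-1.95 2.42 0 0 5" --squeeze 8

```text
time: 16.13
tool_pos: [0.3996, 0.3286, 0.3273]
tcp_rot: [-0.002, 3.131, 0.007]
contact_force: [0.5, 0.6, 2.0]
grip_width: 0.0499
gripper_force: 0.0
```

servo_tool --pt "-1.95 2.42 0 0 5" --pt "-1.95 2.42 0 0 5" --pt "-1.95 2.42 0 0 5" --pt "-1.95 2.42 0 0 5" --pt "-1.95 2.42 0 0 5"

```text
time: 16.55
tool_pos: [0.4974, 0.4514, 0.3195]
tcp_rot: [0.002, -3.141, 0.0]
contact_force: [0.1, -0.3, 1.5]
grip_width: 0.0498
gripper_force: 0.0
```

servo_tool --pt "0 0 0 0 5" --pt "0 0 0 0 5"

```text
time: 16.72
tool_pos: [0.4972, 0.4509, 0.3176]
tcp_rot: [0.003, -3.139, 0.002]
contact_force: [-0.8, 0.3, 0.1]
grip_width: 0.0499
gripper_force: 0.0
```

```bash
python3 - <<'E'
from h import *
st()
snap('wrist');places('wrist',['wheel_axis','crank'])
h=np.radians(180)
rows([(.4972,.4504,.253,h,5,4)])
E
```

```text
[ 0.4972  0.4509  0.3176 -3.1399] head 180.09921948216697 r 0.1548488452250614 ang 82.1215858187682 Ft(ccw+) 0.8775328062781035 Fr 0.22868792275105715 Fz 0.13036323234151714 0.04992250551235938 0.0
wrist wheel_axis [0.4737 0.4321 0.2698] 0.72
wrist wheel_axis [0.5353 0.2584 0.0438] 0.36
wrist crank [0.504  0.4503 0.2654] 0.76
[[-0.02, 0.02, 1.69, 0.0, 5], [-0.02, 0.02, 1.69, 0.0, 5], [-0.02, 0.02, 1.69, 0.0, 5], [-0.02, 0.02, 1.69, 0.0, 5]]
```

servo_tool --pt "-0.1 0 1.6 0 5" --pt "0 0 1.6 0 5" --pt "0 0 1.6 0 5" --pt "0 0 1.6 0 5" --pt "0 0 0 0 3"

```text
time: 17.28
tool_pos: [0.4966, 0.4492, 0.2539]
tcp_rot: [0.001, -3.138, 0.003]
contact_force: [-0.3, -0.1, 0.1]
grip_width: 0.0452
gripper_force: 0.0
```

servo_tool --pt "0 0 0 0 2" --pt "0 0 0 0 1.4" --pt "0 0 0 0 1.4" --pt "0 0 0 0 1.4"

```text
time: 17.62
tool_pos: [0.4979, 0.4505, 0.2571]
tcp_rot: [-0.002, 3.14, 0.002]
contact_force: [1.0, 2.0, 1.0]
grip_width: 0.0189
gripper_force: 1.1
```

```bash
python3 - <<'E'
from h import *
st();print(arm.read_state()['contact_force'])
snap('side');places('side',['crank'])
E
```

```text
[ 0.4979  0.4505  0.2571 -3.1403] head 180.0730378901912 r 0.15460194924761034 ang 81.8503421148298 Ft(ccw+) -0.7316468400486149 Fr 2.091760948297031 Fz 0.9667665315078872 0.01891819994716706 1.075276331976056
[1.02078447 1.96691892 0.96676653]
side crank [0.497  0.4486 0.2685] 0.53
```

```bash
python3 - <<'E'
import numpy as np
a=np.radians(30.2-15*np.arange(0,25));x,y=3*np.cos(a),3*np.sin(a)
o=[[round(float(-(x[i+1]-x[i])),2),round(float(y[i+1]-y[i]),2),0,0,1.4] for i in range(24)]
for i in range(0,24,5):print(o[i:i+5])
E
```

```text
[[-0.3, -0.72, 0, 0, 1.4], [-0.1, -0.78, 0, 0, 1.4], [0.1, -0.78, 0, 0, 1.4], [0.3, -0.72, 0, 0, 1.4], [0.47, -0.62, 0, 0, 1.4]]
[[0.62, -0.48, 0, 0, 1.4], [0.72, -0.3, 0, 0, 1.4], [0.78, -0.1, 0, 0, 1.4], [0.78, 0.1, 0, 0, 1.4], [0.72, 0.3, 0, 0, 1.4]]
[[0.62, 0.47, 0, 0, 1.4], [0.48, 0.62, 0, 0, 1.4], [0.3, 0.72, 0, 0, 1.4], [0.1, 0.78, 0, 0, 1.4], [-0.1, 0.78, 0, 0, 1.4]]
[[-0.3, 0.72, 0, 0, 1.4], [-0.47, 0.62, 0, 0, 1.4], [-0.62, 0.48, 0, 0, 1.4], [-0.72, 0.3, 0, 0, 1.4], [-0.78, 0.1, 0, 0, 1.4]]
[[-0.78, -0.1, 0, 0, 1.4], [-0.72, -0.3, 0, 0, 1.4], [-0.62, -0.47, 0, 0, 1.4], [-0.48, -0.62, 0, 0, 1.4]]
```

servo_tool --pt "0 0 0 0 1.4"

```text
time: 17.8
tool_pos: [0.498, 0.4505, 0.2569]
tcp_rot: [-0.002, 3.14, 0.002]
contact_force: [0.3, 1.1, 5.6]
grip_width: 0.0175
gripper_force: 8.0
```

servo_tool --pt "-0.3 -0.72 0 0 1.4" --pt "-0.1 -0.78 0 0 1.4" --pt "0.1 -0.78 0 0 1.4" --pt "0.3 -0.72 0 0 1.4" --pt "0.47 -0.62 0 0 1.4"

```text
time: 18.22
tool_pos: [0.4932, 0.4143, 0.2569]
tcp_rot: [-0.002, 3.14, 0.004]
contact_force: [-1.8, 4.2, 5.3]
grip_width: 0.0177
gripper_force: 8.0
```

```bash
python3 - <<'E'
from h import *
st();s=arm.read_state();print(s['contact_force'])
snap('side');places('side',['crank','pointer','wheel_axis','scale_mark'])
E
```

```text
[ 0.4932  0.4143  0.2569 -3.1403] head 180.07285522182784 r 0.11809912381389454 ang 81.60593162399202 Ft(ccw+) 2.3999976858160093 Fr 3.8609438828724265 Fz 5.251047136444891 0.017687901430193755 8.002344339620322
[-1.81066464  4.16993646  5.25104714]
side pointer [0.4463 0.4337 0.1831] 0.89
side pointer [0.4719 0.3698 0.1375] 0.41
side wheel_axis [0.4724 0.4346 0.2681] 0.71
side scale_mark [0.4462 0.4348 0.1477] 0.82
side scale_mark [0.4741 0.3013 0.0035] 0.6
```

servo_tool --pt "0.62 -0.48 0 0 1.4" --pt "0.72 -0.3 0 0 1.4" --pt "0.78 -0.1 0 0 1.4" --pt "0.78 0.1 0 0 1.4" --pt "0.72 0.3 0 0 1.4"

```text
time: 18.88
tool_pos: [0.4575, 0.4093, 0.2569]
tcp_rot: [-0.001, 3.139, 0.001]
contact_force: [2.8, 0.9, 6.4]
grip_width: 0.0175
gripper_force: 8.0
```

servo_tool --pt "0.62 0.47 0 0 1.4" --pt "0.48 0.62 0 0 1.4" --pt "0.3 0.72 0 0 1.4" --pt "0.1 0.78 0 0 1.4" --pt "-0.1 0.78 0 0 1.4"

```text
time: 19.3
tool_pos: [0.4428, 0.4434, 0.2568]
tcp_rot: [-0.002, 3.141, 0.0]
contact_force: [-0.7, -1.2, 8.2]
grip_width: 0.0177
gripper_force: 8.0
```

servo_tool --pt "-0.3 0.72 0 0 1.4" --pt "-0.47 0.62 0 0 1.4" --pt "-0.62 0.48 0 0 1.4" --pt "-0.72 0.3 0 0 1.4" --pt "-0.78 0.1 0 0 1.4"

```text
time: 19.72
tool_pos: [0.4721, 0.4659, 0.2568]
tcp_rot: [-0.003, 3.14, 0.001]
contact_force: [-2.4, -2.9, 7.4]
grip_width: 0.0177
gripper_force: 8.0
```

servo_tool --pt "-0.78 -0.1 0 0 1.4" --pt "-0.72 -0.3 0 0 1.4" --pt "-0.62 -0.47 0 0 1.4" --pt "-0.48 -0.62 0 0 1.4"

```text
time: 20.05
tool_pos: [0.4982, 0.4507, 0.2568]
tcp_rot: [-0.003, 3.141, 0.001]
contact_force: [-5.4, 0.1, 7.0]
grip_width: 0.0177
gripper_force: 8.0
```

```bash
python3 - <<'E'
from h import *
st();s=arm.read_state();print(s['contact_force'])
snap('side');places('side',['pointer','scale_mark','tall_beaker','electrode_tip'])
snap('top');places('top',['pointer','scale_mark','tall_beaker'])
E
```

```text
[ 0.4982  0.4507  0.2568 -3.1399] head 180.09675121139267 r 0.15479062968101676 ang 81.76617664559573 Ft(ccw+) 5.3917305238861974 Fr -0.6798806612495651 Fz 6.992839482796054 0.017669290544970837 8.001775033771992
[-5.4335197   0.09929464  6.99283948]
side pointer [0.4487 0.4344 0.1655] 0.77
side scale_mark [0.4459 0.4331 0.149 ] 0.93
side tall_beaker [0.4767 0.3659 0.0439] 0.78
side electrode_tip [0.4732 0.3677 0.1221] 0.82
top tall_beaker [0.4772 0.3673 0.0445] 0.58
```

servo_tool --pt "-0.3 -0.72 0 0 1.4" --pt "-0.1 -0.78 0 0 1.4" --pt "0.1 -0.78 0 0 1.4" --pt "0.3 -0.72 0 0 1.4" --pt "0.47 -0.62 0 0 1.4"

```text
time: 20.92
tool_pos: [0.4934, 0.4145, 0.2568]
tcp_rot: [-0.002, 3.14, 0.003]
contact_force: [-1.5, 4.6, 7.1]
grip_width: 0.0176
gripper_force: 8.0
```

servo_tool --pt "0.62 -0.48 0 0 1.4" --pt "0.72 -0.3 0 0 1.4" --pt "0.78 -0.1 0 0 1.4" --pt "0.78 0.1 0 0 1.4" --pt "0.72 0.3 0 0 1.4"

```text
time: 21.33
tool_pos: [0.4575, 0.4093, 0.2568]
tcp_rot: [-0.001, 3.139, 0.001]
contact_force: [2.8, 1.1, 7.0]
grip_width: 0.0174
gripper_force: 8.0
```

servo_tool --pt "0.62 0.47 0 0 1.4" --pt "0.48 0.62 0 0 1.4" --pt "0.3 0.72 0 0 1.4" --pt "0.1 0.78 0 0 1.4" --pt "-0.1 0.78 0 0 1.4"

```text
time: 21.75
tool_pos: [0.4428, 0.4434, 0.2568]
tcp_rot: [-0.002, 3.141, 0.0]
contact_force: [0.4, -0.9, 7.1]
grip_width: 0.0173
gripper_force: 8.0
```

servo_tool --pt "-0.3 0.72 0 0 1.4" --pt "-0.47 0.62 0 0 1.4" --pt "-0.62 0.48 0 0 1.4" --pt "0 0 0 0 1.4"

```text
time: 22.08
tool_pos: [0.4579, 0.4623, 0.2568]
tcp_rot: [-0.002, 3.139, 0.003]
contact_force: [0.5, 2.7, 7.1]
grip_width: 0.0176
gripper_force: 8.0
```

```bash
python3 - <<'E'
from h import *
st();s=arm.read_state();print(s['contact_force'])
for k in range(4):
    snap('side','s5');places('side',['pointer','scale_mark']); 
places('side',['tall_beaker','electrode_tip'])
p=arm.snapshot('side');Rm=R.from_rotvec(p['attitude']).as_matrix()
for z in (.147,.152,.187):
    c=Rm.T@(np.array([.4462,.4345,z])-p['xyz']);print(z,p['fx']*c[0]/c[2]+p['cx'],p['fy']*c[1]/c[2]+p['cy'])
b=cv2.imread('pics/s5.png')[205:285,210:280];a=cv2.imread('pics/side0.png')[205:285,210:280]
cv2.imwrite('pics/c5.png',np.hstack([cv2.resize(i,(400,457),interpolation=cv2.INTER_CUBIC) for i in(a,b)]))
E
```

```text
[ 0.4579  0.4623  0.2568 -3.1402] head 180.07917393657092 r 0.1657767314802177 ang 96.27898064822746 Ft(ccw+) -0.7963696307836785 Fr 2.5795967407274905 Fz 7.11617340494849 0.01755331147472927 7.999758319929242
[0.5094627  2.65122079 7.1161734 ]
side pointer [0.4474 0.4341 0.1496] 0.79
side scale_mark [0.4447 0.4319 0.15  ] 0.97
side scale_mark [0.444  0.4354 0.1475] 0.84
side pointer [0.4471 0.4347 0.1514] 0.82
side scale_mark [0.4445 0.4346 0.1484] 0.92
side scale_mark [0.4721 0.3687 0.1065] 0.69
side pointer [0.4458 0.4357 0.1523] 0.6
side scale_mark [0.4481 0.4362 0.148 ] 0.82
side scale_mark [0.4742 0.3693 0.1075] 0.46
side tall_beaker [0.479  0.3703 0.0465] 0.91
side electrode_tip [0.4719 0.3687 0.1061] 0.6
0.147 240.51019791683507 250.68979185582515
0.152 240.48212155843973 248.874403678395
0.187 240.28229707881275 235.95396033713996
```

View pics/c5.png

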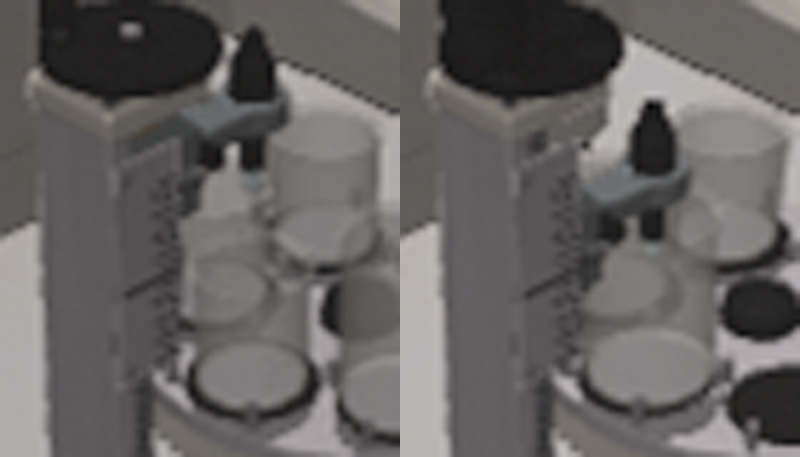

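Left crop is the start and right crop is now. The long mark is at about (550,285) and the electrode is inside the tall beaker, but the pointer edge is too coarse to read at about 0.4 px/mm. I release the crank and take a close wrist view of the scale.

servo_tool --pt "0 0 0 0 3" --pt "0 0 0 0 4.5" --pt "0 0 0 0 4.5" --pt "0 0 -2 0 4.5" --pt "0 0 -2.5 0 4.5"

```text
time: 23.25
tool_pos: [0.4563, 0.4608, 0.2989]
tcp_rot: [0.002, -3.137, 0.005]
contact_force: [0.3, 0.2, -0.4]
grip_width: 0.0447
gripper_force: 0.0
```

```bash
python3 - <<'E'
from h import *
print(pose())
h=np.radians
rows([(.458,.4625,.32,h(180),4,1),(.34,.364,.32,h(90),4,14),(.34,.364,.137,h(90),3,6)])
E
```

```text
[ 0.45631169  0.46075374  0.29891926 -3.14052063]
[[-0.17, 0.17, -2.11, 0.001, 4], [0.84, -0.7, -0.0, 0.112, 4], [0.76, -0.79, -0.0, 0.112, 4], [0.67, -0.87, -0.0, 0.112, 4], [0.56, -0.94, -0.0, 0.112, 4]]
[[0.45, -1.0, -0.0, 0.112, 4], [0.34, -1.04, -0.0, 0.112, 4], [0.22, -1.08, -0.0, 0.112, 4], [0.1, -1.09, -0.0, 0.112, 4], [-0.02, -1.1, -0.0, 0.112, 4]]
[[-0.15, -1.09, -0.0, 0.112, 4], [-0.27, -1.06, -0.0, 0.112, 4], [-0.39, -1.03, -0.0, 0.112, 4], [-0.5, -0.98, -0.0, 0.112, 4], [-0.6, -0.92, -0.0, 0.112, 4]]
[[0.0, 0.0, 3.05, -0.0, 3], [0.0, 0.0, 3.05, -0.0, 3], [0.0, 0.0, 3.05, -0.0, 3], [0.0, 0.0, 3.05, -0.0, 3], [0.0, 0.0, 3.05, -0.0, 3]]
[[0.0, 0.0, 3.05, -0.0, 3]]
```

servo_tool --pt "0 0 -2.1 0 4.5" --pt "0.84 -0.7 0 0.112 4" --pt "0.76 -0.79 0 0.112 4" --pt "0.67 -0.87 0 0.112 4" --pt "0.56 -0.94 0 0.112 4"

```text
time: 23.67
tool_pos: [0.4227, 0.4327, 0.3212]
tcp_rot: [-0.705, -3.061, 0.001]
contact_force: [0.4, 0.2, -0.8]
grip_width: 0.0402
gripper_force: 0.0
```

servo_tool --pt "0.45 -1.0 0 0.112 4" --pt "0.34 -1.04 0 0.112 4" --pt "0.22 -1.08 0 0.112 4" --pt "0.1 -1.09 0 0.112 4" --pt "-0.02 -1.1 0 0.112 4"

```text
time: 24.08
tool_pos: [0.3806, 0.3974, 0.3213]
tcp_rot: [-1.523, -2.747, 0.001]
contact_force: [0.7, -0.0, -0.0]
grip_width: 0.0402
gripper_force: 0.0
```

servo_tool --pt "-0.15 -1.09 0 0.112 4" --pt "-0.27 -1.06 0 0.112 4" --pt "-0.39 -1.03 0 0.112 4" --pt "-0.5 -0.98 0 0.112 4" --pt "-0.6 -0.92 0 0.112 4"

```text
time: 24.5
tool_pos: [0.3386, 0.362, 0.3214]
tcp_rot: [2.223, 2.22, -0.001]
contact_force: [-0.1, -0.4, 0.1]
grip_width: 0.0396
gripper_force: 0.0
```

servo_tool --pt "0 0 3 0 3" --pt "0 0 3 0 3" --pt "0 0 3 0 3" --pt "0 0 3 0 3" --pt "0 0 3 0 3"

```text
time: 24.92
tool_pos: [0.3388, 0.3623, 0.1702]
tcp_rot: [2.217, 2.226, -0.001]
contact_force: [1.1, -0.4, 0.4]
grip_width: 0.0297
gripper_force: 0.0
```

servo_tool --pt "0 0 3 0 3" --pt "0 0 0 0 3" --pt "0 0 0 0 3"

```text
time: 25.17
tool_pos: [0.3388, 0.3623, 0.1415]
tcp_rot: [-2.217, -2.225, 0.004]
contact_force: [1.5, -0.8, 0.4]
grip_width: 0.03
gripper_force: 0.0
```

```bash
python3 - <<'E'
from h import *
st()
p=snap('wrist','w6');print(p['xyz'],p['attitude'])
Rm=R.from_rotvec(p['attitude']).as_matrix()
for z in (.143,.148,.153):
    c=Rm.T@(np.array([.4462,.4345,z])-p['xyz']);print(z,p['fx']*c[0]/c[2]+p['cx'],p['fy']*c[1]/c[2]+p['cy'])
for q in('pointer','scale_mark'):print(q,arm.place_of('wrist',q)[:2])
cv2.imwrite('pics/c6.png',cv2.resize(cv2.imread('pics/w6.png')[80:380,300:],(693,800))[:600] if 0 else cv2.resize(cv2.imread('pics/w6.png')[60:255,300:],(800,600),interpolation=cv2.INTER_CUBIC))
E
```

```text
[0.3388 0.3623 0.1415 1.5747] head 90.22454021466835 r 0.1517420432959066 ang 154.73896103503156 Ft(ccw+) 0.03534617337278323 Fr -1.6943689080802 Fz 0.40746566029280074 0.029955278138604647 0.0
[0.33850022 0.43273136 0.28690661] [ 2.86524135e+00  6.95272902e-03 -2.38540085e-03]
0.143 507.6789646062832 128.5289420044103
0.148 515.9160081589546 128.42716709073733
0.153 524.7710017137397 128.31775693661464
pointer [{'at': [0.4409, 0.4356, 0.1525], 'score': 0.68}]
scale_mark [{'at': [0.4483, 0.4344, 0.1503], 'score': 0.56}, {'at': [0.4722, 0.368, 0.1058], 'score': 0.31}]
```

View pics/c6.png

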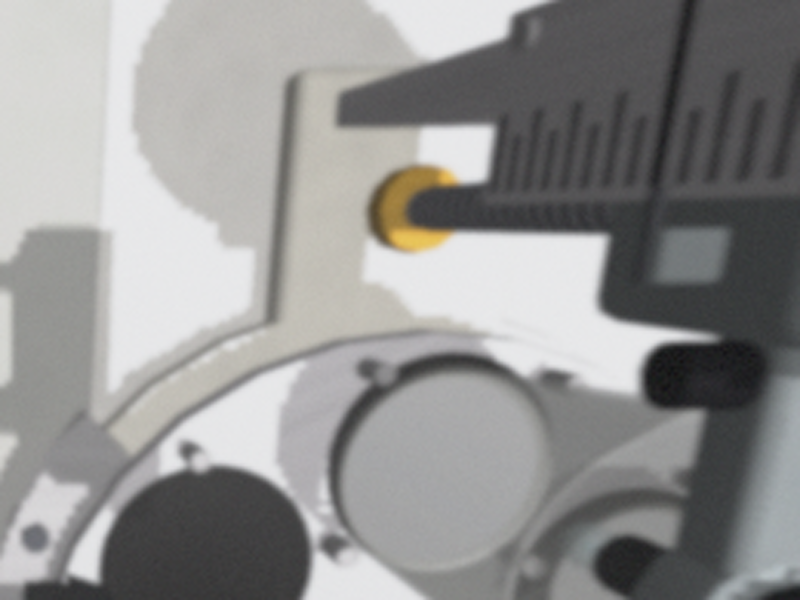

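```bash
python3 - <<'E'
import cv2,numpy as np
a=cv2.imread('pics/w6.png')[85:175,470:560].astype(float)
a=np.clip((a/130)**0.6*255,0,255).astype('uint8')
cv2.imwrite('pics/c7.png',cv2.resize(a,(600,600),interpolation=cv2.INTER_CUBIC))
E
```

```text
(no output)
```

View pics/c7.png

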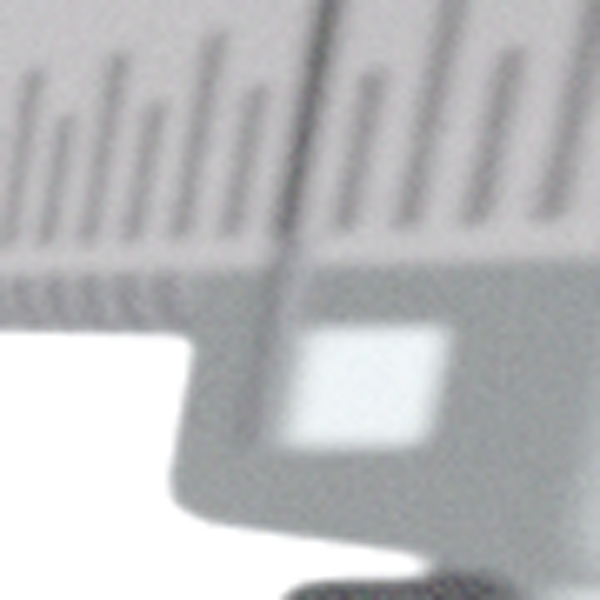

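The zoom shows the long mark ending at (285,235). On the head a dark line runs from (285,255) to (250,440), and a bright tab sits just to its right with its lower edge at (305,325)–(278,445). I take one higher view to triangulate these edges and tell flush from protruding.

servo_tool --pt "0 0 -2 0 3" --pt "0 0 -2 0 3" --pt "0 0 -2 0 3" --pt "0 0 0 0 3" --pt "0 0 0 0 3"

```text
time: 25.73
tool_pos: [0.3395, 0.3629, 0.2034]
tcp_rot: [2.216, 2.225, 0.006]
contact_force: [-0.1, -0.9, 0.1]
grip_width: 0.0295
gripper_force: 0.0
```

```bash
python3 - <<'E'
from h import *
p=snap('wrist','w7');print(p['xyz'],p['attitude'])
Rm=R.from_rotvec(p['attitude']).as_matrix()
for z in (.143,.148,.153):
    c=Rm.T@(np.array([.4462,.4345,z])-p['xyz']);u,v=p['fx']*c[0]/c[2]+p['cx'],p['fy']*c[1]/c[2]+p['cy'];print(z,u,v)
    if z==.148:u0,v0=int(u),int(v)
for q in('pointer','scale_mark'):print(q,arm.place_of('wrist',q)[:2])
c0,r0=u0-30,v0-30;print('crop origin',c0,r0)
def enh(n,r,c,h,w):
    a=cv2.imread(f'pics/{n}.png')[r:r+h,c:c+w].astype(float)
    return np.clip((a/130)**0.6*255,0,255).astype('uint8')
cv2.imwrite('pics/c8.png',cv2.resize(enh('w7',r0,c0,60,60),(600,600),interpolation=cv2.INTER_CUBIC))
E
```

```text
[0.33848153 0.43280929 0.34910348] [2.86880425 0.00608334 0.00525094]
0.143 436.51211387108594 130.6477536450239
0.148 440.4474033945131 130.6026436377685
0.153 444.5833743855418 130.55523322989313
pointer [{'at': [0.4421, 0.4379, 0.1504], 'score': 0.7}]
scale_mark [{'at': [0.4454, 0.4332, 0.1439], 'score': 0.89}]
crop origin 410 100
```

View pics/c8.png

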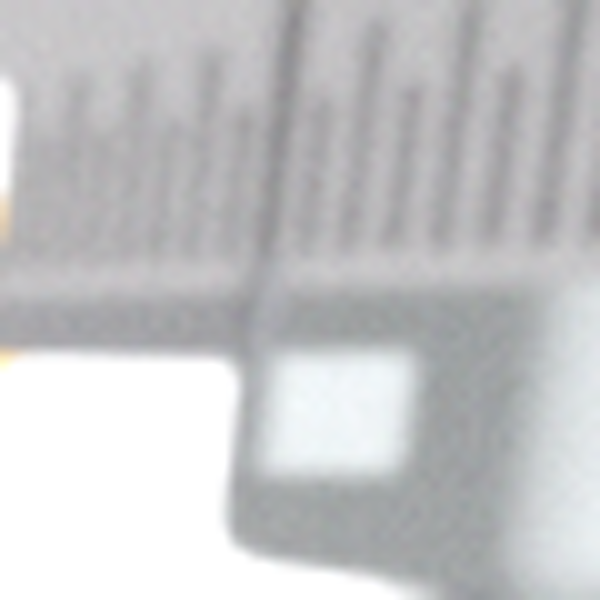

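Both views put the dark line level with the mark or slightly above it, and the bright tab's lower edge about 3–4 mm above. Averaging repeated network readings should show which one is the pointer edge.

```bash
python3 - <<'E'
from h import *
D={}
for c,n in (('side',8),('wrist',4),('top',3)):
    for q in('pointer','scale_mark'):D[c,q]=[]
    for k in range(n):
        arm.snapshot(c)
        for q in('pointer','scale_mark'):
            for r in arm.place_of(c,q):
                if np.linalg.norm(np.array(r['at'])-[.446,.434,.149])<.015: D[c,q].append(r['at']);break
    for q in('pointer','scale_mark'):print(c,q,len(D[c,q]),np.mean(D[c,q],0).round(4),np.std(D[c,q],0).round(4))
st()
E
```

```text
side pointer 8 [0.4474 0.4342 0.1511] [0.0014 0.0023 0.0015]
side scale_mark 8 [0.445  0.4326 0.1492] [0.002  0.0021 0.0012]
wrist pointer 4 [0.4409 0.4354 0.1468] [0.0011 0.0008 0.001 ]
wrist scale_mark 4 [0.4471 0.4348 0.1481] [0.0009 0.001  0.0018]
top pointer 3 [0.4457 0.4377 0.1511] [0.0008 0.0006 0.0005]
top scale_mark 3 [0.4462 0.4388 0.1461] [0.0011 0.0009 0.0003]
[0.339  0.3625 0.2017 1.5748] head 90.2295367414842 r 0.15161946456630745 ang 154.60642669999405 Ft(ccw+) 0.6786888542836771 Fr -0.3799210640634055 Fz -0.24484329474296046 0.03003545302747605 0.0
```

servo_tool --pt "0 0 -2 0 3" --pt "0 0 -2 0 3" --pt "0 0 -2 0 3" --pt "0 0 0 0 3" --pt "0 0 0 0 3"

```text
time: 28.55
tool_pos: [0.3392, 0.3626, 0.262]
tcp_rot: [2.217, 2.226, 0.002]
contact_force: [0.2, 0.1, -0.4]
grip_width: 0.0304
gripper_force: 0.0
```

```bash
cat > m.py <<'E'
from h import *
p=snap('wrist','w8');print(p['xyz'])
Rm=R.from_rotvec(p['attitude']).as_matrix()
c=Rm.T@(np.array([.4462,.4345,.148])-p['xyz']);print(p['fx']*c[0]/c[2]+p['cx'],p['fy']*c[1]/c[2]+p['cy'])
g={n:cv2.cvtColor(cv2.imread(f'pics/{n}.png'),cv2.COLOR_BGR2GRAY).astype(int) for n in('w6','w7','w8')}
for n,(r,c) in {'w6':(range(94,154,3),(494,530)),'w7':(range(102,152,3),(424,454)),'w8':(range(112,152,2),(380,414))}.items():
    print(n,'cols from',c[0])
    for i in r: print(i,*g[n][i,c[0]:c[1]])
E
python3 m.py
```

```text
[0.33842696 0.43274338 0.40759932]
404.75191800492985 130.51474585245762
w6 cols from 494
94 81 82 85 81 78 72 65 58 60 71 78 83 83 84 81 84 81 83 83 80 72 58 41 34 39 53 67 77 81 83 81 77 75 77 80 81
97 82 83 83 80 77 70 57 57 71 75 78 84 81 80 75 74 78 78 80 74 65 54 39 40 52 64 72 80 79 72 60 58 57 65 74 79
100 74 75 84 79 74 64 58 64 71 79 79 74 69 65 59 66 74 80 76 70 56 45 37 46 56 67 76 80 75 67 61 58 61 70 78 81
103 69 81 79 77 68 60 62 68 80 82 80 74 67 61 64 70 79 78 75 64 49 39 41 50 66 75 78 77 71 63 56 60 67 76 80 84
106 74 82 81 73 63 59 64 71 79 81 78 68 60 59 66 76 79 77 70 57 43 33 47 64 73 78 80 75 69 60 60 66 75 79 83 82
109 82 82 79 67 60 64 71 81 85 80 77 67 60 62 71 80 79 73 62 50 40 44 56 67 79 82 79 72 65 61 61 70 80 83 84 82
112 83 79 75 63 60 70 75 81 81 78 69 62 61 68 78 82 78 65 56 42 40 51 65 75 80 82 73 62 56 61 70 75 81 83 83 77
115 79 76 66 59 58 72 80 82 80 71 64 60 64 73 78 78 73 57 47 37 46 60 70 75 79 74 68 60 58 63 71 78 82 81 77 72
118 79 71 62 59 65 72 82 81 75 66 62 62 70 76 79 75 65 52 39 41 52 64 76 80 77 72 67 58 64 72 76 82 84 83 72 67
121 
[... 4752 characters left out ...]
01 113 121 125 123 124 123 123 123 121 112 90 74
142 232 231 230 231 231 231 232 232 231 231 230 231 231 232 231 230 230 224 200 148 108 102 111 112 118 114 117 113 113 115 110 99 83 71
144 231 231 231 231 232 232 231 231 231 232 232 231 230 231 231 232 231 228 220 197 160 117 86 82 81 78 80 80 81 81 75 74 68 68
146 229 230 231 231 231 231 231 231 231 231 232 231 230 231 231 231 230 231 229 220 185 128 83 69 66 68 69 67 69 68 67 68 69 66
148 216 220 227 231 231 231 231 231 231 231 232 231 232 231 232 232 232 231 230 222 195 136 93 72 68 67 67 66 67 69 67 65 68 65
150 193 202 213 223 228 230 232 232 231 230 232 231 231 232 231 232 231 230 231 228 218 191 153 127 107 97 88 82 79 76 73 69 71 66
```

The three views agree: the pointer's dark edge stands about 1.5 mm above the mark and about 1 mm proud of it. The networks say about 2–3 mm. I go back to the crank and turn 36° more (2.0 mm).

```bash
python3 - <<'E'
from h import *
h=np.radians
rows([(.34,.364,.322,h(90),5,2),(.458,.4624,.322,h(180),5,14)])
a=h(117.8-9*np.arange(5));x,y=3*np.cos(a),3*np.sin(a);print([[round(-(x[i+1]-x[i]),2),round(y[i+1]-y[i],2)] for i in range(4)])
E
```

```text
[[0.08, 0.06, -3.05, 0.002, 5], [0.08, 0.06, -3.05, 0.002, 5], [0.7, 0.84, -0.0, -0.112, 5], [0.6, 0.92, -0.0, -0.112, 5], [0.5, 0.98, -0.0, -0.112, 5]]
[[0.39, 1.03, -0.0, -0.112, 5], [0.27, 1.06, -0.0, -0.112, 5], [0.15, 1.09, -0.0, -0.112, 5], [0.02, 1.1, -0.0, -0.112, 5], [-0.1, 1.09, -0.0, -0.112, 5]]
[[-0.22, 1.08, -0.0, -0.112, 5], [-0.34, 1.04, -0.0, -0.112, 5], [-0.45, 1.0, -0.0, -0.112, 5], [-0.56, 0.94, -0.0, -0.112, 5], [-0.67, 0.87, -0.0, -0.112, 5]]
[[-0.76, 0.79, -0.0, -0.112, 5]]
[[np.float64(-0.43), np.float64(0.19)], [np.float64(-0.46), np.float64(0.12)], [np.float64(-0.47), np.float64(0.04)], [np.float64(-0.47), np.float64(-0.03)]]
```

servo_tool --pt "0.08 0.06 -3.05 0.002 4.5" --pt "0.08 0.06 -3.05 0.002 4.5" --pt "0.7 0.84 0 -0.112 4.5" --pt "0.6 0.92 0 -0.112 4.5" --pt "0.5 0.98 0 -0.112 4.5"

```text
time: 29.02
tool_pos: [0.3657, 0.3853, 0.3217]
tcp_rot: [-1.811, -2.566, 0.002]
contact_force: [0.5, 0.2, 0.2]
grip_width: 0.045
gripper_force: 0.0
```

servo_tool --pt "0.39 1.03 0 -0.112 4.5" --pt "0.27 1.06 0 -0.112 4.5" --pt "0.15 1.09 0 -0.112 4.5" --pt "0.02 1.1 0 -0.112 4.5" --pt "-0.1 1.09 0 -0.112 4.5"

```text
time: 29.43
tool_pos: [0.4079, 0.4205, 0.321]
tcp_rot: [-1.031, -2.966, 0.003]
contact_force: [0.1, -0.3, -0.1]
grip_width: 0.0447
gripper_force: 0.0
```

servo_tool --pt "-0.22 1.08 0 -0.112 4.5" --pt "-0.34 1.04 0 -0.112 4.5" --pt "-0.45 1.0 0 -0.112 4.5" --pt "-0.56 0.94 0 -0.112 4.5" --pt "-0.67 0.87 0 -0.112 4.5"

```text
time: 29.85
tool_pos: [0.4502, 0.4556, 0.3209]
tcp_rot: [-0.171, -3.135, 0.003]
contact_force: [-0.1, 0.2, 0.1]
grip_width: 0.0453
gripper_force: 0.0
```

servo_tool --pt "-0.76 0.79 0 -0.112 4.5" --pt "0 0 0 0 4.5" --pt "0 0 0 0 4.5"

```text
time: 30.1
tool_pos: [0.4583, 0.4623, 0.321]
tcp_rot: [-0.01, -3.139, 0.002]
contact_force: [0.1, 0.2, 0.1]
grip_width: 0.0447
gripper_force: 0.0
```

```bash
python3 - <<'E'
from h import *
st(); rows([(.458,.4624,.257,np.pi,4.5,4)])
E
```

```text
[0.4583 0.4623 0.321  3.1354] head 179.64662753821327 r 0.16569999158852286 ang 96.13719058327928 Ft(ccw+) -0.08200464347166997 Fr 0.2384828950230416 Fz 0.14458784175394 0.04474034348799403 0.0
[[0.01, 0.0, 1.6, -0.002, 4.5], [0.01, 0.0, 1.6, -0.002, 4.5], [0.01, 0.0, 1.6, -0.002, 4.5], [0.01, 0.0, 1.6, -0.002, 4.5]]
```

servo_tool --pt "0.04 0 1.6 0 4.5" --pt "0 0 1.6 0 4.5" --pt "0 0 1.6 0 4.5" --pt "0 0 1.6 0 4.5" --pt "0 0 0 0 3"

```text
time: 30.52
tool_pos: [0.4566, 0.4614, 0.2552]
tcp_rot: [-0.009, -3.137, 0.006]
contact_force: [0.4, -0.7, 0.4]
grip_width: 0.0402
gripper_force: 0.0
```

servo_tool --pt "0 0 0 0 2" --pt "0 0 0 0 1.4" --pt "0 0 0 0 1.4" --pt "0 0 0 0 1.4" --pt "0 0 0 0 1.4"

```text
time: 30.93
tool_pos: [0.4582, 0.4623, 0.2599]
tcp_rot: [0.005, 3.14, 0.001]
contact_force: [0.8, -1.9, 3.8]
grip_width: 0.0178
gripper_force: 8.0
```

servo_tool --pt "-0.43 0.19 0 0 1.4" --pt "-0.46 0.12 0 0 1.4" --pt "-0.47 0.04 0 0 1.4" --pt "-0.47 -0.03 0 0 1.4" --pt "0 0 0 0 1.4"

```text
time: 31.35
tool_pos: [0.4775, 0.4655, 0.2598]
tcp_rot: [0.006, 3.14, 0.002]
contact_force: [1.5, -1.7, 6.4]
grip_width: 0.0179
gripper_force: 8.0
```

servo_tool --pt "0 0 0 0 3" --pt "0 0 0 0 4.5" --pt "0 0 0 0 4.5" --pt "0 0 -2 0 4.5" --pt "0 0 -3 0 4.5"

```text
time: 31.77
tool_pos: [0.4756, 0.4652, 0.3061]
tcp_rot: [-0.004, -3.136, 0.006]
contact_force: [0.3, -0.6, -0.6]
grip_width: 0.0447
gripper_force: 0.0
```

servo_tool --pt "0 0 -2 0 4.5" --pt "2 -2 0 0 4.5" --pt "3 -2 0 0 4.5" --pt "3 -2 0 0 4.5" --pt "3 -2 0 0 4.5"

```text
time: 32.18
tool_pos: [0.3645, 0.3849, 0.3281]
tcp_rot: [-0.004, -3.141, 0.0]
contact_force: [0.3, 0.7, 0.5]
grip_width: 0.0449
gripper_force: 0.0
```

servo_tool --pt "2 -2 0 0 4.5" --pt "0 0 0 0 4.5" --pt "0 0 0 0 4.5"

```text
time: 32.43
tool_pos: [0.3455, 0.3657, 0.3294]
tcp_rot: [0.004, 3.141, 0.001]
contact_force: [1.7, 0.8, -0.1]
grip_width: 0.0448
gripper_force: 0.0
```

```bash
python3 - <<'E'
from h import *
st()
P={'pointer':[],'scale_mark':[]}
for k in range(5):
    arm.snapshot('side')
    for q in P:
        for r in arm.place_of('side',q):
            if np.linalg.norm(np.array(r['at'])-[.446,.434,.149])<.015: P[q].append(r['at']);break
for q in P: print(q,np.mean(P[q],0).round(4),np.std(P[q],0).round(4))
places('side',['tall_beaker','electrode_tip','handle_grip','vial'])
E
```

```text
[0.3455 0.3657 0.3294 3.1389] head 179.84501963071446 r 0.14727722103294646 ang 152.41987963285462 Ft(ccw+) -1.527989301561109 Fr -1.155606125166286 Fz -0.05873054210144102 0.04481409065717624 0.0
pointer [0.4464 0.4353 0.1506] [0.0008 0.001  0.0008]
scale_mark [0.4449 0.4327 0.1484] [0.0008 0.0013 0.001 ]
side electrode_tip [0.4764 0.3652 0.1029] 0.76
side electrode_tip [ 0.4618 -0.0166  0.0026] 0.55
side handle_grip [0.364  0.3031 0.0931] 0.67
```

```bash
python3 - <<'E'
from h import *
snap('top');places('top',['tall_beaker','crank'])
print(arm.finish_job())
E
```

```text
top tall_beaker [0.4739 0.3673 0.0442] 0.76
top crank [0.4775 0.4624 0.2659] 0.55
the job is handed in; nothing more can be done
None
```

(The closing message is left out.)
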